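# Copy a bracket's corner angle to the welding jig with a sliding bevel

## Robot

A 6-joint arm with a two-finger parallel gripper is mounted at the origin on the work surface. World frame = base frame: x ahead of the robot, y to its left, z up, the work surface at z = 0. Lengths are in mm, angles in rad, forces in N, time in s.
With the tool pointing down it reaches from about 250 to 775 mm from the base axis. Payload 4 kg.
Tool frame: the origin (TCP) lies at the very end of the fingers, on their centre line; the grasp point (between the pads) lies 19 mm behind it (r.tcp_to_grasp is the distance from the TCP to the grasp point, in mm); z points along the fingers, y is the direction in which the jaws open and shut (so a half turn about z gives the same grasp; the last joint's range is limited). The gripper opens to 85 mm and grips with 20 to 120 N. Pads are 22 mm wide; open, the fingers measure 114 mm over their backs; the gripper's body (76 mm by 85 mm) begins 54 mm behind the grasp point. The pads swing forward as they close: fully open they stand 13 mm farther back than shut.
Start: joints at [-1.307, 0.087, 1.371, -0, 1.684, -0.103], TCP at [197.246, -513.435, 191.841] pointing down, gripper open.
Joint ranges: [-3.1, 3.1], [-0.76, 2.03], [0.27, 2.55], [-1.08, 4.22], [0.17, 2.65], [-2.57, 2.57]. Speed limits (rad/s): [2.79, 2.79, 3.14, 3.14, 3.14, 3.14].

## Interface

Orientations are given as a 3x3 rotation matrix whose columns are the frame's x, y, z axes.
In Python, from cell import sensors, get_image, ticket, look_for, cut_out, landmark_of, r gives the robot as it stands.
- The arm moves only by the tool send_rows, never from a script. Its argument "motion" is a list of rows, each a list of 3 entries, a list of its own where there are three numbers: the turn, a rotation vector about the world's x, y, z in rad, then the shift along the world's x, y, z in m, then the closure, from 0 (fully open) to 1 (shut). A call has 1 to 12 rows; each row is the pose to reach, as a shift and turn from the pose commanded when the call began; what a row does not reach only later rows make up. A row lasts 1/12 s, in which the tool goes at most 41.7 mm and 7.16 degrees, less where a joint would pass 70% of its speed; a pose out of reach is approached as far as the arm can. A call with a gripper value outside its range is refused whole. The fingers move at their own pace and stop on an object; the grip force is fixed at half the most. Time passes only in rows, so rows that repeat a pose let the fingers close. It gives the time, the measured TCP pose, the force and the opening at its end, in the units of the state.
- sensors.observe(): the state, without advancing time (a new reading comes with each control period).
- get_image(name): name is "side" or "top" or "wrist"; returns a dict with "frame" (420x560x3 uint8, red, green, blue), "intrinsics" (3x3 intrinsics, pixels), "cam_to_world" (4x4, takes a point from camera to world coordinates). Camera axes: x right, y down, z forward; pixel columns grow to the right and rows downward; lengths in mm; the calibration is good to about 2 mm. A picture is of the moment at which its call begins. There is no depth.
- ticket.hand_in(): hands the job in, once; it reports no verdict.
Trained networks look in a picture, given as the dict that the camera call returned (one of the last four; its "shot" number tells which), for a name from the list of things; names that differ only in an ending like _2 or _b are one class to them, and where a whole thing is asked for, a point or a joint stands for the part that bears it (a point fixed in the world has none). Each returns a list of dicts, best first, with "p" (0 to 1); they miss things now and then, are a little off and sometimes report something else, mostly with a low value. They report only what shows in the picture. A call takes as long as a camera call. They do not tell look-alikes from the thing itself.
- look_for(picture, label): "at" ([column, row] as shares, 0 to 1, of the picture: columns of its width, rows of its height, amid what is visible of it).
- cut_out(picture, label): "mask" (420x560 bool, what is visible of it) and "at" ([column, row] as shares, 0 to 1, of the picture: columns of its width, rows of its height, amid what is visible of it).
- landmark_of(picture, label): "at" ([column, row] as shares, 0 to 1, of the picture: columns of its width, rows of its height: a listed point, or the origin of a listed thing).
The state is a dict: "time_s": time; "joints": joint angles; "qvel": joint speeds; "joint_efforts": joint torques, N m; "tool_pos": TCP position; "ee_rot": TCP orientation; "force": force on the tool from outside, world axes, zero at the start; "ft_torque": the same for the moment, N m; "width": finger opening in mm.
Only numpy, scipy, OpenCV 4.12 (cv2) and the standard library are available. Lean on these libraries where they do the work, as an engineer would, in place of code of your own. Each camera call takes 0.05 s, during which the arm holds its last target. There are 200 camera calls.

## Task

Copy the corner angle of the red sample bracket to the blue welding jig with the sliding bevel: seat the bevel in the sample's corner, its stock pressed against the edge of the flat bar and its blade pressed flat against the tube, and push its yellow cam lever down to lock it there. Then seat the locked bevel in the jig's corner in the same way, stock along the bar, so that its blade swings the stiff arm round and the arm lies flush along it. Press everything firmly home, with about 10 N and never over 25 N on sample or jig, leave the other things where they are, and in the end leave the bevel lying flat on the bench, still locked, with the arm at the copied angle.

Things in the scene. Friction and masses are not known exactly. Their poses are not given: they have to be found in the camera images.
- bevel_stock (a point): Grip point: middle of the sliding bevel's stock, 13 mm above its underside, frame of the bevel. Stock 22 mm wide (own x; the +x side goes on the bars), 26 mm high, along own y: pivot 85 mm to -y, butt 47 mm to +y; orange grip from -21 mm to the butt, solid, taken across. In all about 0.41 kg, lies flat. Bench friction eats the press: slide it held 2 to 3 mm up; it may sag in the grip.
- bevel_pivot (a point): The blade's pivot axis, 13 mm above the underside of the stock, frame of the bevel (stock along own +y). The aluminium nose round it has a radius of 10 mm.
- bevel_blade (a joint): Angle of the steel blade to the stock, rad: 0 is square, the long end pointing to the bevel's -x; negative leans it over the stock (own +y). Range -1.2 to 0.5, starts opened too wide at 0.2 to 0.35. Free it turns with 0.02 N m of friction and stays as left; locked it holds 0.5 N m within 0.02 rad. Slid along the bar against the tube it is pushed round; once flush the force rises steeply.
- bevel_blade_edge (a point): Point on the blade's working edge, 60 mm from the pivot; blade frame: -x to the long end, -y out of the working edge, which goes on tube or arm. Blade 26 mm wide, 4 mm thick, underside 9 mm above that of the stock: it passes over the 6 mm bars; reaches 110 mm from the pivot, short end 58 mm. A locking arc on it, 36 to 56 mm from the pivot, runs through the stock at the same level.
- bevel_lever (a joint): The yellow cam lever on top of the bevel, rad: 0 is up (free), 0.9 is flat on the stock; locked above 0.8. Stays where it is left. Pressed down near its end with a shut gripper or a fingertip, following its arc towards the pivot, it takes 3 to 10 N; the bevel may lie loose on the bench meanwhile.
- bevel_lever_end (a point): Point on the lever 42 mm from its hinge (the lever ends 8 mm on; 12 mm wide, 5 mm thick). The hinge lies across the stock, 46 mm from the pivot towards the butt, 26 mm above the underside; the lever points towards the pivot. Up, this point is 23 mm from the hinge and 35 mm above it; down, 42 mm from it, the lever's top face about 32 mm over the bench.
- sample_bar: Red flat bar of the sample, screwed to the bench. Origin on the bench under the tube's crossing; runs along own y from -35 to +250 mm, own x -10 to +30 mm, 6 mm thick. The corner lies between its edge at own x = -10 mm, on the -x side, and the tube's +y face. Sample and jig lie parallel; which is left or right changes.
- sample_tube: Red 25 mm square tube welded across the bar, fixed. Origin on the bar's top (6 mm up) at the crossing, on the tube's centre line; along own x from -125 to +40 mm, 25 mm high; working face at own y = +12.5 mm. Its yaw against the bar, -0.35 to 0 rad, counts like bevel_blade and jig_arm. Only tacked: never over 25 N.
- jig_bar: Blue flat bar of the welding jig, screwed to the bench, same size and frame as sample_bar, parallel to it: origin on the bench under the arm's bolt, own y -35 to +250 mm, own x -10 to +30 mm, 6 mm thick. The corner lies between its edge at own x = -10 mm and the arm's +y face.
- jig_arm (a joint): Angle of the jig's bare metal swing arm to its bar, rad, about the bolt: 0 is square, the arm pointing to the bar's -x; negative leans it towards the bar's +y. Range -1.0 to 0.4, starts at -0.62 to -0.5, too far over: it has to be pushed to greater values. Turns stiffly (0.07 N m), stays where it is left. Never over 25 N.
- jig_arm_face (a point): Point on the arm's working face (own +y), 70 mm from the bolt, 18.5 mm above the bench; frame of the arm, -x along it. A 25 mm square tube like the sample's: 125 mm long from the bolt to -x and 40 mm beyond it, face 12.5 mm from its centre line, 6 to 31 mm above the bench; the bolt head reaches 39 mm.
- spray_can: Bystander: spray can, 64 mm across, 190 mm high; origin under its middle.
- wrench: Bystander: steel spanner 170 mm long, lying along its own x.
- welding_magnet: Bystander: red flat welding magnet, 75 x 75 x 14 mm; origin under its middle.
- tube_offcut: Bystander: bare offcut of 25 mm square tube, 110 mm long along own x; origin under its middle.
Not all that is in view belongs to the job. There is more than one size of the part that bears bevel_stock; the job needs the largest.

How it is judged (in metres and radians):
On the way, in this order (a step that is already met when the one before it is completed fails the run):
1. the bevel is pressed home in the sample's corner, stock on the bar and blade flush on the tube (contact force between bevel and sample_bar_c0 above 1 N and contact force between bevel and sample_tube above 2 N and angle between the x axis of bevel_stock and the x axis of sample_bar, either way round below 0.03 rad and angle between the x axis of bevel_blade_edge and the x axis of sample_tube, either way round below 0.025 rad), for 0.2 s.
2. the lever is pushed down while the bevel still lies true in the sample's corner (value of joint bevel_lever above 0.8 rad and horizontal distance between bevel_pivot and sample_bar below 0.09 m and angle between the x axis of bevel_stock and the x axis of sample_bar, either way round below 0.03 rad and angle between the x axis of bevel_blade_edge and the x axis of sample_tube, either way round below 0.025 rad), for 0.2 s.
3. the locked bevel is pressed home in the jig's corner, stock on the bar and blade flush on the arm (value of joint bevel_lever above 0.8 rad and contact force between bevel and jig_bar_c0 above 1 N and contact force between bevel and jig_arm above 2 N and angle between the x axis of bevel_stock and the x axis of jig_bar, either way round below 0.03 rad and angle between the x axis of bevel_blade_edge and the x axis of jig_arm_face, either way round below 0.025 rad), for 0.2 s.
At the end, for the whole second after the job is handed in: The jig's arm stands at the same angle to its bar as the sample's tube to its bar, within 0.03 rad (1.7 degrees); the bevel lies flat on the bench at rest with its lever down (angle between the x axis of jig_arm_face and the x axis of sample_tube, either way round below 0.03 rad and value of joint bevel_lever above 0.8 rad and angle between bevel_stock's own z axis and vertical below 0.06 rad and height (world z) of bevel_stock below 0.017 m and linear speed of bevel below 0.01 m/s); the robot touches nothing.
It fails at once if the sample is pressed with over 25 N (contact force between anything else and sample_tube above 25 N or contact force between anything else and sample_bar above 25 N).
It fails at once if the jig is pressed with over 25 N (contact force between anything else and jig_arm above 25 N or contact force between anything else and jig_bar_c0 above 25 N).
It fails at once if a bystander is moved by over 20 mm (distance of any of spray_can, wrench, welding_magnet, tube_offcut from where it was at the start of the episode above 0.02 m).
It also fails if it takes over 72 s, if anything falls off the work surface, if the arm or the gripper's body presses on something with over 40 N, if the wrist force passes 120 N, or if a joint passes its speed limit or range.

## Working session

There is one attempt and no reset: what is moved stays moved. The work goes in short steps, Python scripts to look and compute and a tool call to move; the robot and the scene stay as the last step left them, time stands still between calls to the robot, and variables do not carry over. Pictures are saved under pics/ and viewed, about 8 in all and at most 12, crops included, and the job is handed in when it is done.

Besides the shell and the picture viewer there is one more tool, called as name(argument=value, ...) on one line, values as JSON. send_rows: Moves the arm, as the interface text tells. Its arguments: {"type":"object","properties":{"motion":{"type":"array","items":{"type":"array"}}},"required":["motion"]}

```bash
mkdir -p pics; ls
cat > h.py <<'E'
import numpy as np, cv2
from cell import sensors, get_image, ticket, look_for, cut_out, landmark_of, r
def ray(p,at,z):
    """pixel share -> world point at height z"""
    K=np.array(p["intrinsics"]);T=np.array(p["cam_to_world"])
    uv=np.array([at[0]*560,at[1]*420,1.])
    d=T[:3,:3]@np.linalg.solve(K,uv);o=T[:3,3]
    return o+d*(z-o[2])/d[2]
def proj(p,X):
    K=np.array(p["intrinsics"]);T=np.array(p["cam_to_world"])
    c=T[:3,:3].T@(np.array(X)-T[:3,3]);u=K@c
    return u[:2]/u[2]
def save(p,name,crop=None,s=1):
    im=p["frame"][:,:,::-1]
    if crop: im=im[crop[1]:crop[3],crop[0]:crop[2]]
    if s!=1: im=cv2.resize(im,None,fx=s,fy=s,interpolation=cv2.INTER_CUBIC)
    cv2.imwrite("pics/"+name,im)
E
python3 - <<'E'
from h import *
np.set_printoptions(precision=1,suppress=True)
p=get_image("top"); save(p,"top1.png",s=1.4)
q=get_image("side"); save(q,"side1.png")
print(np.array(p["cam_to_world"]),np.array(p["intrinsics"]))
Z=dict(bevel_stock=13,bevel_pivot=13,bevel_blade_edge=13,bevel_lever_end=61,sample_bar=0,sample_tube=6,jig_bar=0,jig_arm_face=18.5,spray_can=0,wrench=0,welding_magnet=0,tube_offcut=0)
for n,z in Z.items():
    for nm,im in(("top",p),("side",q)):
        print(n,nm,[(round(d["p"],2),ray(im,d["at"],z)[:2],np.array(d["at"])*[560,420]) for d in landmark_of(im,n)[:3]])
E
```

```text
pics
[[  -0.    -1.     0.1  336.2]
 [  -1.     0.    -0.    55.8]
 [   0.    -0.1   -1.  1276.7]
 [   0.     0.     0.     1. ]] [[384.   0. 278.]
 [  0. 384. 218.]
 [  0.   0.   1.]]
bevel_stock top [(0.97, array([267.3, 420.3]), array([165.7, 293.9])), (0.92, array([422.5, 326. ]), array([194.9, 245.1])), (0.62, array([238.7, 328.2]), array([194.2, 302.1]))]
bevel_stock side [(0.9, array([243. , 327.7]), array([347.5, 330.6])), (0.89, array([427.8, 328.6]), array([267. , 308.1])), (0.76, array([284.1, 441.6]), array([313.9, 371.7]))]
bevel_pivot top [(0.77, array([421.7, 241.1]), array([220.7, 244.6])), (0.68, array([213.6, 265.1]), array([213.8, 309.5])), (0.58, array([302.6, 498.7]), array([141.6, 283.6]))]
bevel_pivot side [(0.96, array([211.3, 270.5]), array([367.4, 313.6])), (0.74, array([317.6, 502. ]), array([287.8, 394.5])), (0.62, array([431.5, 238.8]), array([279.2, 278.7]))]
bevel_blade_edge top [(0.96, array([372.5, 213.7]), array([229.2, 259.4])), (0.61, array([165.1, 276.7]), array([210.3, 325.1])), (0.58, array([365.8, 471.6]), array([150.3, 263.7]))]
bevel_blade_ed
[... 1086 characters left out ...]
, (0.35, array([431.7, 327.7]), array([194. , 242.2]))]
jig_arm_face side [(0.94, array([495.7,  24.1]), array([284.1, 215.9]))]
spray_can top [(0.76, array([582.8, 425.5]), array([166.2, 198.7]))]
spray_can side [(0.82, array([581.3, 426. ]), array([186. , 327.7]))]
wrench top [(0.6, array([ 438.8, -144.8]), array([337. , 236.4]))]
wrench side [(0.7, array([ 440.2, -145.1]), array([319.7, 190. ]))]
welding_magnet top [(0.92, array([ 740.3, -190.2]), array([345.9, 148.6])), (0.49, array([431.1, 331. ]), array([194.2, 242.8]))]
welding_magnet side [(0.95, array([ 741.6, -183. ]), array([235.3, 165.7]))]
tube_offcut top []
tube_offcut side [(0.95, array([719.6, -35.6]), array([221.7, 192.9]))]
```

View pics/top1.png

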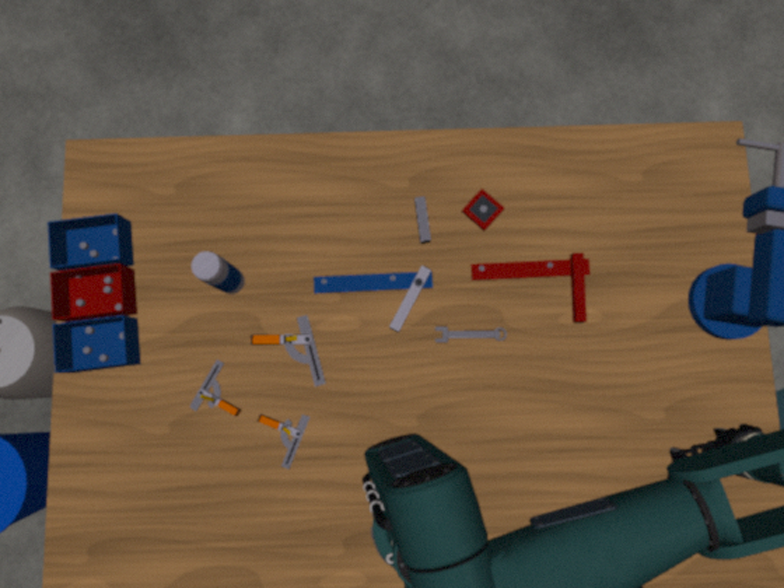

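View pics/side1.png

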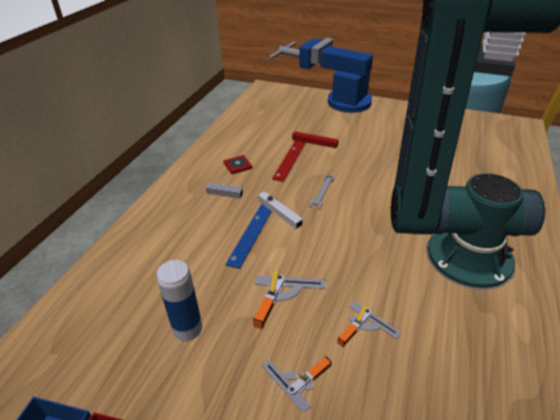

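Top view (1.4×): the largest bevel has its pivot at about (309,340), its stock towards +y, and its blade towards −x. The sample is at (578,268) and the jig at (419,282). The frames are all roughly aligned with world. I'll check the tool orientation, then look with the wrist camera over the sample, jig and bevel.

Run:
```python
from h import *
np.set_printoptions(precision=3,suppress=True)
s=sensors.observe();print({k:np.array(v) for k,v in s.items()}); 
p=get_image("wrist");T=np.array(p["cam_to_world"]);R=np.array(s["ee_rot"])
print(R.T@T[:3,:3],R.T@(T[:3,3]-s["tool_pos"]),p["intrinsics"])
```

```text
{'time_s': array(1.3), 'joints': array([-1.307,  0.087,  1.371,  0.   ,  1.684, -0.103]), 'qvel': array([ 0.001, -0.002,  0.001,  0.001, -0.   ,  0.   ]), 'joint_efforts': array([ -0.001, -35.172, -31.346,  -0.   ,   0.   ,   0.   ]), 'tool_pos': array([ 197.245, -513.44 ,  191.842]), 'ee_rot': array([[ 0.933,  0.359,  0.   ],
       [ 0.359, -0.933, -0.   ],
       [-0.   ,  0.   , -1.   ]]), 'force': array([-0.172,  0.564,  0.573]), 'ft_torque': array([-0.024,  0.016, -0.003]), 'width': array(85.564)}
[[-0.    -0.96  -0.279]
 [ 1.    -0.    -0.   ]
 [ 0.    -0.279  0.96 ]] [  69.434   -0.014 -181.059] [[309.283   0.    278.861]
 [  0.    309.283 207.353]
 [  0.      0.      1.   ]]
```

send_rows(motion=[[[0, 0, 1.203], [0.343, 0.183, 0.04], 0], [[0, 0, 1.203], [0.343, 0.183, 0.04], 0], [[0, 0, 1.203], [0.343, 0.183, 0.04], 0], [[0, 0, 1.203], [0.343, 0.183, 0.04], 0], [[0, 0, 1.203], [0.343, 0.183, 0.04], 0], [[0, 0, 1.203], [0.343, 0.183, 0.04], 0], [[0, 0, 1.203], [0.343, 0.183, 0.04], 0], [[0, 0, 1.203], [0.343, 0.183, 0.04], 0], [[0, 0, 1.203], [0.343, 0.183, 0.04], 0], [[0, 0, 1.203], [0.343, 0.183, 0.04], 0], [[0, 0, 1.203], [0.343, 0.183, 0.04], 0], [[0, 0, 1.203], [0.343, 0.183, 0.04], 0]])

```text
time_s: 2.35
tool_pos: [540.8, -329.8, 231.4]
ee_rot: [[0.0, 1.0, -0.001], [1.0, -0.0, -0.0], [-0.0, -0.001, -1.0]]
force: [-0.3, -0.2, -0.1]
width: 85.1
```

```bash
cat >> h.py <<'E'
def rect(p,mask,z):
    """min-area rectangle in world mm of a mask taken at height z: centre, size, long-axis angle from world y"""
    c=max(cv2.findContours(mask.astype(np.uint8),cv2.RETR_EXTERNAL,cv2.CHAIN_APPROX_NONE)[0],key=cv2.contourArea)
    w=np.array([ray(p,(x[0][0]/560,x[0][1]/420),z)[:2] for x in c],np.float32)
    b=cv2.boxPoints(cv2.minAreaRect(w)); return b
E
python3 - <<'E'
from h import *
np.set_printoptions(precision=1,suppress=True)
p=get_image("wrist"); save(p,"w1.png"); print(sensors.observe()["tool_pos"])
for n,z in(("sample_bar",6),("sample_tube",31)):
    for d in landmark_of(p,n)[:2]: print(n,d["p"],ray(p,d["at"],z-6 if n=="sample_bar" else 6)[:2])
    for d in cut_out(p,n)[:2]: print(d["p"],rect(p,d["mask"],z).round(1).tolist())
E
```

```text
[ 539.9 -330.6  231.5]
sample_bar 0.91 [ 574.7 -400.7]
0.96 [[560.2000122070312, -149.8000030517578], [563.9000244140625, -387.6000061035156], [603.2000122070312, -387.0], [599.4000244140625, -149.1999969482422]]
sample_tube 0.89 [ 575.5 -396.9]
0.86 [[448.79998779296875, -408.5], [613.2000122070312, -412.6000061035156], [614.0, -379.8999938964844], [449.6000061035156, -375.79998779296875]]
```

View pics/w1.png

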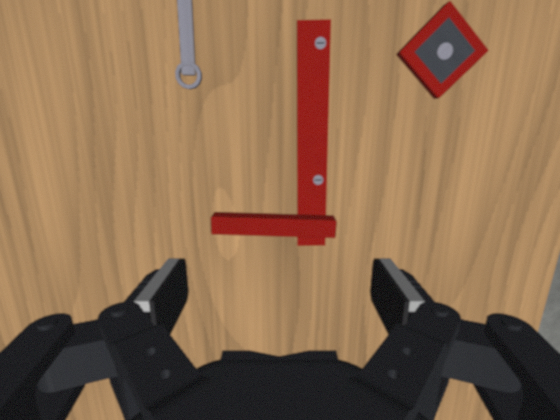

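send_rows(motion=[[[0, 0, 0], [-0.06, 0.49, 0], 0], [[0, 0, 0], [-0.06, 0.49, 0], 0], [[0, 0, 0], [-0.06, 0.49, 0], 0], [[0, 0, 0], [-0.06, 0.49, 0], 0], [[0, 0, 0], [-0.06, 0.49, 0], 0], [[0, 0, 0], [-0.06, 0.49, 0], 0], [[0, 0, 0], [-0.06, 0.49, 0], 0], [[0, 0, 0], [-0.06, 0.49, 0], 0], [[0, 0, 0], [-0.06, 0.49, 0], 0], [[0, 0, 0], [-0.06, 0.49, 0], 0], [[0, 0, 0], [-0.06, 0.49, 0], 0], [[0, 0, 0], [-0.06, 0.49, 0], 0]])

```text
time_s: 3.6
tool_pos: [479.3, 161.1, 232.3]
ee_rot: [[0.002, 1.0, 0.001], [1.0, -0.002, 0.001], [0.001, 0.001, -1.0]]
force: [0.7, 0.1, 0.0]
width: 85.2
```

Run:
```python
from h import *
np.set_printoptions(precision=1,suppress=True)
p=get_image("wrist"); save(p,"w2.png"); print(sensors.observe()["tool_pos"],np.array(p["cam_to_world"])[:3,3])
for n,z in(("jig_bar",0),("jig_arm_face",18.5),("bevel_stock",13),("bevel_pivot",13),("bevel_blade_edge",13),("bevel_lever_end",61)):
    for d in landmark_of(p,n)[:3]: print(n,d["p"],ray(p,d["at"],z)[:2],np.array(d["at"])*[560,420])
for n,z in(("jig_bar",6),("jig_arm_face",31)):
    for d in cut_out(p,n)[:1]: print(d["p"],rect(p,d["mask"],z).round(1).tolist())
# orange grips: top face z=26
hsv=cv2.cvtColor(p["frame"],cv2.COLOR_RGB2HSV)
m=((hsv[...,0]>5)&(hsv[...,0]<14)&(hsv[...,1]>200)&(hsv[...,2]>140)).astype(np.uint8)
n,l,st,c=cv2.connectedComponentsWithStats(m)
for i in range(1,n):
    if st[i,4]>80: print(st[i],rect(p,l==i,26).round(1).tolist())
```

```text
[478.2 167.1 232.2] [478.1 231.2 413.4]
jig_bar 0.84 [548.5 -18.7] [325.9 290.2]
jig_arm_face 0.78 [501.5  26. ] [295.8 269.2]
bevel_stock 0.94 [429.7 327.6] [236.8  31.3]
bevel_stock 0.79 [239.5 325.4] [72.9 33.9]
bevel_pivot 0.88 [427.9 243.1] [238.1 108. ]
bevel_pivot 0.85 [215.5 270. ] [61.7 85.1]
bevel_blade_edge 0.93 [170.2 275.8] [23.1 80. ]
bevel_blade_edge 0.76 [372.4 211.3] [195.1 134.5]
bevel_lever_end 0.83 [229.9 280.2] [42.7 70. ]
bevel_lever_end 0.7 [425.  265.7] [228.8  84.2]
0.83 [[422.1000061035156, 221.0], [444.1000061035156, -75.5], [600.0999755859375, -64.0], [578.0999755859375, 232.60000610351562]]
0.85 [[435.0, 33.79999923706055], [579.7000122070312, -50.400001525878906], [598.0999755859375, -18.700000762939453], [453.29998779296875, 65.4000015258789]]
```

View pics/w2.png

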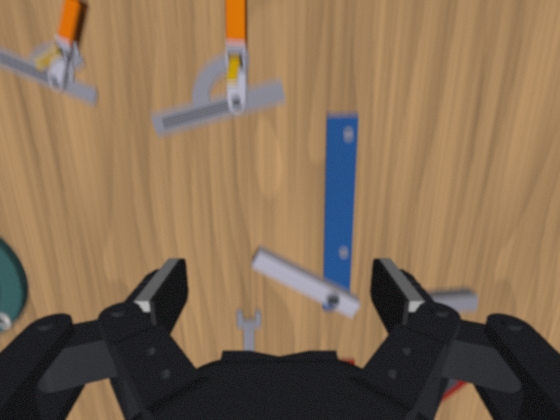

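```bash
cat >> h.py <<'E'
def colour(p,lo,hi,z,amin=80):
    """rectangles (world, at height z) of blobs within an HSV range, biggest first"""
    m=cv2.inRange(cv2.cvtColor(p["frame"],cv2.COLOR_RGB2HSV),np.array(lo),np.array(hi))
    n,l,st,c=cv2.connectedComponentsWithStats(m)
    return [(int(st[i,4]),rect(p,l==i,z).round(1).tolist()) for i in sorted(range(1,n),key=lambda i:-st[i,4]) if st[i,4]>amin]
E
python3 - <<'E'
from h import *
np.set_printoptions(precision=1,suppress=True)
p=get_image("wrist"); s=sensors.observe();print(s["tool_pos"],s["ee_rot"])
print(p["frame"][200,340],p["frame"][10,235])
for c in colour(p,(105,150,60),(125,255,255),6): print("blue",c)
for c in colour(p,(3,180,120),(18,255,255),26): print("orange",c)
for n,z in(("jig_bar",0),("jig_arm_face",18.5),("bevel_stock",13),("bevel_pivot",13),("bevel_blade_edge",13)):
    for d in landmark_of(p,n)[:2]: print(n,d["p"],ray(p,d["at"],z)[:2])
E
```

```text
[480.6 158.2 231.9] [[ 0.  1.  0.]
 [ 1. -0. -0.]
 [-0.  0. -1.]]
[ 35  81 137] [213 115  10]
blue (4289, [[540.2000122070312, 228.6999969482422], [544.5999755859375, -17.0], [581.4000244140625, -16.299999237060547], [577.0, 229.39999389648438]])
orange (844, [[419.6000061035156, 310.3999938964844], [441.6000061035156, 310.29998779296875], [441.79998779296875, 351.6000061035156], [419.79998779296875, 351.79998779296875]])
orange (649, [[229.60000610351562, 315.3999938964844], [244.5, 309.1000061035156], [262.20001220703125, 350.8999938964844], [247.1999969482422, 357.20001220703125]])
jig_bar 0.8 [553.4 -16.8]
jig_arm_face 0.98 [499.9  24.2]
jig_arm_face 0.49 [702.8 -20.2]
bevel_stock 0.92 [426.8 327.8]
bevel_stock 0.86 [243.3 325.4]
bevel_pivot 0.79 [212.5 267. ]
bevel_pivot 0.6 [429.6 245. ]
bevel_blade_edge 0.92 [374.7 213.5]
bevel_blade_edge 0.6 [170.4 273.3]
```

send_rows(motion=[[[0, 0, 0], [-0.05, 0.17, -0.12], 0], [[0, 0, 0], [-0.05, 0.17, -0.12], 0], [[0, 0, 0], [-0.05, 0.17, -0.12], 0], [[0, 0, 0], [-0.05, 0.17, -0.12], 0], [[0, 0, 0], [-0.05, 0.17, -0.12], 0], [[0, 0, 0], [-0.05, 0.17, -0.12], 0], [[0, 0, 0], [-0.05, 0.17, -0.12], 0], [[0, 0, 0], [-0.05, 0.17, -0.12], 0], [[0, 0, 0], [-0.05, 0.17, -0.12], 0]])

```text
time_s: 5.1
tool_pos: [431.6, 329.0, 113.4]
ee_rot: [[0.002, 1.0, 0.003], [1.0, -0.002, 0.001], [0.001, 0.003, -1.0]]
force: [-0.1, -0.3, 0.4]
width: 85.5
```

```bash
cat > look.py <<'E'
from h import *
import sys
np.set_printoptions(precision=1,suppress=True)
p=get_image("wrist"); s=sensors.observe();print(s["time_s"],s["tool_pos"],s["force"],s["ft_torque"])
dz=float(sys.argv[2]) if len(sys.argv)>2 else 0
save(p,sys.argv[1])
for c in colour(p,(3,180,120),(18,255,255),26+dz,300): print("orange",c)
for n,z in(("bevel_stock",13),("bevel_pivot",13),("bevel_blade_edge",13),("bevel_lever_end",61)):
    for d in landmark_of(p,n)[:2]: print(n,d["p"],ray(p,d["at"],z+dz)[:2])
E
python3 look.py w3.png
```

```text
5.15 [431.8 328.9 113.6] [-1.   0.2  1. ] [ 0. -0. -0.]
orange (1607, [[419.1000061035156, 310.8999938964844], [440.0, 310.20001220703125], [441.8999938964844, 371.79998779296875], [421.0, 372.3999938964844]])
orange (1207, [[262.3999938964844, 413.3999938964844], [276.1000061035156, 405.3999938964844], [299.20001220703125, 445.0], [285.5, 453.0]])
orange (882, [[230.3000030517578, 319.6000061035156], [245.0, 313.29998779296875], [262.70001220703125, 354.6000061035156], [248.10000610351562, 360.8999938964844]])
bevel_stock 0.97 [281.4 437.6]
bevel_stock 0.86 [241.8 328.5]
bevel_pivot 0.96 [213.8 270.6]
bevel_pivot 0.84 [427.9 244.6]
bevel_blade_edge 0.79 [370.8 216.7]
bevel_blade_edge 0.79 [171.3 276.8]
bevel_lever_end 0.87 [231.7 288.3]
bevel_lever_end 0.69 [313.1 473.5]
```

View pics/w3.png

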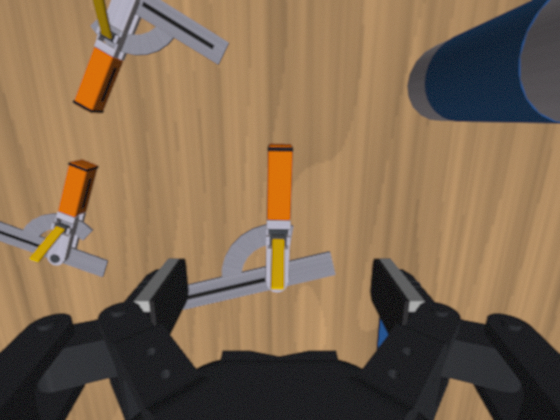

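send_rows(motion=[[[0, 0, -0.028], [0, 0, -0.035], 0], [[0, 0, -0.028], [0, 0, -0.07], 0], [[0, 0, -0.028], [0, 0, -0.095], 0], [[0, 0, -0.028], [0, 0, -0.1], 0], [[0, 0, -0.028], [0, 0, -0.1], 0], [[0, 0, -0.028], [0, 0, -0.1], 0], [[0, 0, -0.028], [0, 0, -0.1], 0]])

```text
time_s: 5.93
tool_pos: [432.2, 330.6, 14.6]
ee_rot: [[0.029, 1.0, 0.004], [1.0, -0.029, 0.003], [0.003, 0.004, -1.0]]
force: [0.3, 1.1, 1.0]
width: 85.2
```

send_rows(motion=[[[0, 0, 0], [0, 0, -0.004], 0], [[0, 0, 0], [0, 0, -0.004], 0.4], [[0, 0, 0], [0, 0, -0.004], 1], [[0, 0, 0], [0, 0, -0.004], 1], [[0, 0, 0], [0, 0, -0.004], 1], [[0, 0, 0], [0, 0, -0.004], 1], [[0, 0, 0], [0, 0, -0.004], 1], [[0, 0, 0], [0, 0, -0.004], 1], [[0, 0, 0], [0, 0, -0.004], 1]])

```text
time_s: 6.68
tool_pos: [430.2, 329.6, 7.8]
ee_rot: [[0.029, 1.0, 0.0], [1.0, -0.029, -0.0], [-0.0, 0.0, -1.0]]
force: [0.5, 0.2, -0.6]
width: -0.0
```

```bash
python3 look.py w4.png
python3 - <<'E'
from h import *
p=get_image("side");save(p,"s4.png",crop=(200,220,480,420),s=2.5)
E
```

```text
6.7333 [430.2 329.6   7.8] [ 0.  -0.3 -1.2] [ 0.  0. -0.]
orange (2911, [[419.3999938964844, 323.70001220703125], [440.3999938964844, 323.1000061035156], [441.79998779296875, 371.70001220703125], [420.79998779296875, 372.29998779296875]])
bevel_stock 0.79 [430.2 329.1]
```

View pics/w4.png

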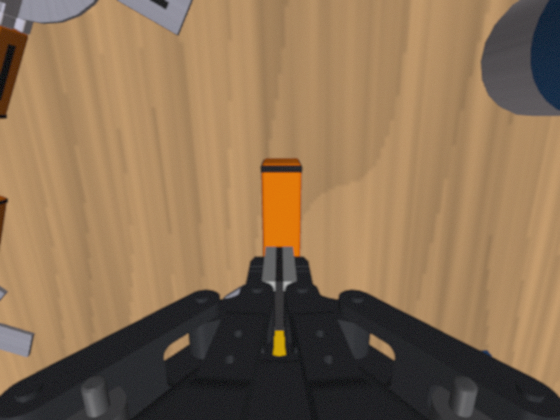

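View pics/s4.png

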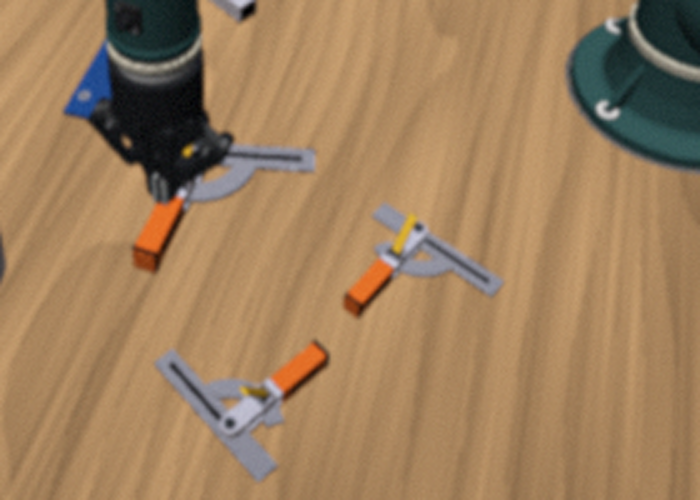

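Run:
```python
from h import *
p=get_image("side")
for z in (8,26,36,46,56,80): print(z,((proj(p,(430,329.6,z))-[200,220])*2.5).round())
for z in (8,26,46,56): print(z,((proj(p,(430,336,z))-[200,220])*2.5).round())
print(r.tcp_to_grasp, [a for a in dir(r) if a[0]!='_'], sensors.observe()["width"])
```

```text
8 [165. 224.]
26 [164. 211.]
36 [164. 204.]
46 [163. 197.]
56 [163. 190.]
80 [162. 172.]
8 [162. 229.]
26 [162. 217.]
46 [161. 203.]
56 [160. 196.]
18.700000000000003 ['Unreachable', 'tcp_to_grasp'] 0.058083080997382304
```

Both the side view (tip at about (160,197) in the crop) and the wrist view put the shut fingertips around z≈46, while the reported TCP is 7.8. So the reported TCP seems to sit about 38 mm beyond the real fingertips. I'll measure the offset by touching the stock's top (z = 26) gently.

send_rows(motion=[[[0, 0, 0], [0, 0, -0.006], 1], [[0, 0, 0], [0, 0, -0.012], 1], [[0, 0, 0], [0, 0, -0.014], 1], [[0, 0, 0], [0, 0, -0.014], 1], [[0, 0, 0], [0, 0, -0.014], 1]])

```text
time_s: 7.45
tool_pos: [429.9, 329.4, -6.7]
ee_rot: [[0.029, 1.0, -0.001], [1.0, -0.029, -0.001], [-0.001, -0.001, -1.0]]
force: [-0.1, -0.5, -0.6]
width: -0.1
```

send_rows(motion=[[[0, 0, 0], [0, 0, -0.001], 1], [[0, 0, 0], [0, 0, -0.002], 1], [[0, 0, 0], [0, 0, -0.002], 1]])

```text
time_s: 7.7
tool_pos: [430.3, 329.6, -8.2]
ee_rot: [[0.029, 1.0, 0.0], [1.0, -0.029, 0.0], [0.0, 0.0, -1.0]]
force: [0.5, 0.3, 0.6]
width: 0.3
```

send_rows(motion=[[[0, 0, 0], [0, 0, -0.001], 1], [[0, 0, 0], [0, 0, -0.002], 1], [[0, 0, 0], [0, 0, -0.002], 1]])

```text
time_s: 7.95
tool_pos: [430.1, 329.5, -10.4]
ee_rot: [[0.029, 1.0, -0.0], [1.0, -0.029, -0.0], [-0.0, -0.0, -1.0]]
force: [-0.8, 0.3, -0.9]
width: 0.1
```

send_rows(motion=[[[0, 0, 0], [0, 0, -0.001], 1], [[0, 0, 0], [0, 0, -0.002], 1], [[0, 0, 0], [0, 0, -0.002], 1]])

```text
time_s: 8.2
tool_pos: [430.1, 329.4, -12.4]
ee_rot: [[0.029, 1.0, -0.0], [1.0, -0.029, -0.0], [-0.0, -0.0, -1.0]]
force: [0.1, -0.4, 0.0]
width: -0.2
```

send_rows(motion=[[[0, 0, 0], [0, 0, -0.001], 1], [[0, 0, 0], [0, 0, -0.002], 1], [[0, 0, 0], [0, 0, -0.002], 1]])

```text
time_s: 8.45
tool_pos: [430.4, 329.7, -13.4]
ee_rot: [[0.029, 1.0, 0.0], [1.0, -0.029, 0.0], [0.0, 0.0, -1.0]]
force: [-1.8, -0.2, 3.5]
width: -0.1
```

send_rows(motion=[[[0, 0, 0], [0, 0, -0.001], 1], [[0, 0, 0], [0, 0, -0.002], 1], [[0, 0, 0], [0, 0, -0.002], 1]])

```text
time_s: 8.7
tool_pos: [430.5, 329.7, -13.5]
ee_rot: [[0.029, 1.0, 0.001], [1.0, -0.029, 0.0], [0.0, 0.001, -1.0]]
force: [-4.8, -3.2, 13.2]
width: -0.1
```

send_rows(motion=[[[0, 0, 0], [0, 0, 0.02], 0], [[0, 0, 0], [0, 0.002, 0.03], 0], [[0, 0, 0], [0, 0.002, 0.03], 0], [[0, 0, 0], [0, 0.002, 0.03], 0], [[0, 0, 0], [0, 0.002, 0.03], 0], [[0, 0, 0], [0, 0.002, 0.03], 0], [[0, 0, 0], [0, 0.002, 0.03], 0], [[0, 0, 0], [0, 0.002, 0.03], 0]])

```text
time_s: 9.37
tool_pos: [429.7, 331.2, 12.9]
ee_rot: [[0.029, 1.0, -0.001], [1.0, -0.029, -0.001], [-0.001, -0.001, -1.0]]
force: [-0.1, 0.5, 0.0]
width: 85.0
```

send_rows(motion=[[[0, 0, 0], [0, 0, -0.03], 0], [[0, 0, 0], [0, 0, -0.046], 0], [[0, 0, 0], [0, 0, -0.046], 0], [[0, 0, 0], [0, 0, -0.046], 0], [[0, 0, 0], [0, 0, -0.046], 1], [[0, 0, 0], [0, 0, -0.046], 1], [[0, 0, 0], [0, 0, -0.046], 1], [[0, 0, 0], [0, 0, -0.046], 1], [[0, 0, 0], [0, 0, -0.046], 1], [[0, 0, 0], [0, 0, -0.046], 1], [[0, 0, 0], [0, 0, -0.046], 1]])

```text
time_s: 10.28
tool_pos: [431.1, 332.0, -31.1]
ee_rot: [[0.029, 1.0, 0.002], [1.0, -0.029, 0.001], [0.001, 0.002, -1.0]]
force: [-0.3, 0.6, 3.9]
width: 20.6
```

send_rows(motion=[[[0, 0, 0], [0, 0, 0.02], 1], [[0, 0, 0], [0, 0, 0.05], 1], [[0, 0, 0], [0, 0, 0.08], 1], [[0, 0, 0], [0, 0, 0.08], 1]])

```text
time_s: 10.62
tool_pos: [433.5, 333.8, 53.6]
ee_rot: [[0.029, 1.0, 0.009], [1.0, -0.029, 0.006], [0.006, 0.009, -1.0]]
force: [1.5, 1.1, -2.5]
width: 20.8
```

send_rows(motion=[[[0, 0, 0.01], [0.01, -0.03, 0], 1], [[0, 0, 0.044], [0.02, -0.07, 0], 1], [[0, 0, 0.044], [0.03, -0.11, 0], 1], [[0, 0, 0.044], [0.035, -0.15, 0], 1], [[0, 0, 0.044], [0.04, -0.19, 0], 1], [[0, 0, 0.044], [0.045, -0.23, 0], 1], [[0, 0, 0.044], [0.05, -0.27, 0], 1], [[0, 0, 0.044], [0.06, -0.31, 0], 1], [[0, 0, 0.044], [0.07, -0.35, 0], 1], [[0, 0, 0.044], [0.08, -0.39, 0], 1], [[0, 0, 0.044], [0.09, -0.42, 0], 1], [[0, 0, 0.044], [0.095, -0.45, 0], 1]])

```text
time_s: 11.62
tool_pos: [524.3, -120.1, 45.2]
ee_rot: [[-0.014, 1.0, -0.003], [1.0, 0.014, 0.002], [0.002, -0.003, -1.0]]
force: [0.9, 0.1, -3.5]
width: 20.9
```

send_rows(motion=[[[0, 0, 0], [0.005, -0.03, 0], 1], [[0, 0, 0], [0.01, -0.06, 0], 1], [[0, 0, 0], [0.01, -0.085, 0], 1], [[0, 0, 0], [0.01, -0.095, 0], 1], [[0, 0, 0], [0.01, -0.095, 0], 1], [[0, 0, 0], [0.01, -0.095, 0], 1], [[0, 0, 0], [0.01, -0.095, 0], 1]])

```text
time_s: 12.2
tool_pos: [534.4, -211.7, 46.4]
ee_rot: [[-0.016, 1.0, -0.002], [1.0, 0.016, 0.002], [0.002, -0.002, -1.0]]
force: [0.7, 1.0, -4.7]
width: 20.7
```

```bash
python3 look.py w5.png 80
python3 - <<'E'
from h import *
s=sensors.observe();print(s["tool_pos"],s["width"],s["force"])
p=get_image("wrist")
for n in("sample_bar","sample_tube"):
    for d in cut_out(p,n)[:1]: print(n,d["p"],rect(p,d["mask"],6).round(1).tolist())
E
```

```text
12.25 [ 534.7 -211.6   46.9] [ 0.2  0.7 -4.9] [ 0.2  0.  -0.1]
orange (6129, [[522.0999755859375, -171.0], [523.2000122070312, -230.60000610351562], [544.0, -230.1999969482422], [543.0, -170.60000610351562]])
orange (553, [[522.5, -162.8000030517578], [522.5999755859375, -167.6999969482422], [542.2000122070312, -167.39999389648438], [542.0999755859375, -162.5]])
bevel_stock 0.74 [ 532.2 -213.8]
[ 535.35580275 -212.34310717   47.90319856] 20.3232645862405 [ 0.07062725  0.25746306 -4.61048478]
```

View pics/w5.png

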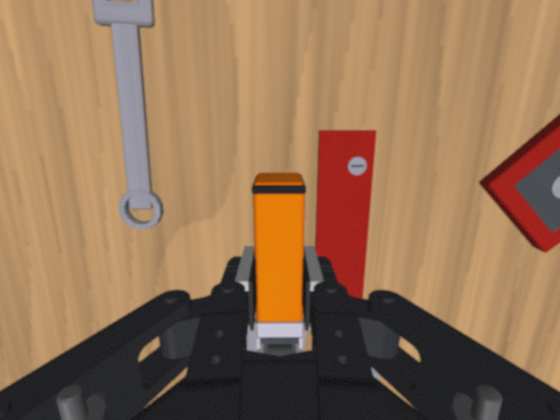

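send_rows(motion=[[[0, 0, 0], [0, 0, -0.03], 1], [[0, 0, 0], [0, 0, -0.055], 1], [[0, 0, 0], [0, 0, -0.07], 1], [[0, 0, 0], [0, 0, -0.077], 1], [[0, 0, 0], [0, 0, -0.077], 1], [[0, 0, 0], [0, 0, -0.077], 1], [[0, 0, 0], [0, 0, -0.077], 1]])

```text
time_s: 13.18
tool_pos: [536.2, -213.8, -28.2]
ee_rot: [[-0.015, 1.0, 0.002], [1.0, 0.015, -0.001], [-0.001, 0.002, -1.0]]
force: [-0.3, 0.2, -4.3]
width: 20.3
```

send_rows(motion=[[[0, 0, 0], [0.004, -0.01, 0], 1], [[0, 0, 0], [0.008, -0.02, 0], 1], [[0, 0, 0], [0.01, -0.03, 0], 1], [[0, 0, 0], [0.01, -0.03, 0], 1], [[0, 0, 0], [0.01, -0.03, 0], 1]])

```text
time_s: 13.6
tool_pos: [545.4, -244.6, -29.1]
ee_rot: [[-0.013, 1.0, 0.0], [1.0, 0.013, 0.0], [0.0, 0.0, -1.0]]
force: [0.2, 0.0, -5.2]
width: 20.7
```

send_rows(motion=[[[0, 0, 0], [0.001, 0, 0], 1], [[0, 0, 0], [0.002, 0, 0], 1], [[0, 0, 0], [0.003, 0, 0], 1], [[0, 0, 0], [0.003, 0, 0], 1]])

```text
time_s: 13.93
tool_pos: [548.4, -243.0, -29.2]
ee_rot: [[-0.015, 1.0, 0.0], [1.0, 0.015, 0.0], [0.0, 0.0, -1.0]]
force: [0.4, -0.7, -3.7]
width: 20.4
```

send_rows(motion=[[[0, 0, 0], [0.001, 0, 0], 1], [[0, 0, 0], [0.0015, 0, 0], 1], [[0, 0, 0], [0.0015, 0, 0], 1]])

```text
time_s: 14.18
tool_pos: [549.9, -243.3, -29.1]
ee_rot: [[-0.015, 1.0, 0.0], [1.0, 0.015, -0.0], [-0.0, 0.0, -1.0]]
force: [-0.5, -0.5, -4.7]
width: 20.8
```

send_rows(motion=[[[0, 0, 0], [0.001, 0, 0], 1], [[0, 0, 0], [0.0015, 0, 0], 1], [[0, 0, 0], [0.0015, 0, 0], 1]])

```text
time_s: 14.43
tool_pos: [551.4, -243.4, -29.1]
ee_rot: [[-0.015, 1.0, 0.0], [1.0, 0.015, -0.0], [-0.0, 0.0, -1.0]]
force: [0.3, 0.5, -4.3]
width: 20.3
```

send_rows(motion=[[[0, 0, 0], [0.0015, 0, 0], 1], [[0, 0, 0], [0.0015, 0, 0], 1], [[0, 0, 0], [0.0015, 0, 0], 1]])

```text
time_s: 14.68
tool_pos: [552.1, -243.4, -29.3]
ee_rot: [[-0.015, 1.0, -0.001], [1.0, 0.015, 0.0], [0.0, -0.001, -1.0]]
force: [-1.9, 0.5, -3.1]
width: 20.5
```

send_rows(motion=[[[0, 0, 0], [0.001, 0, 0], 1], [[0, 0, 0], [0.001, 0, 0], 1], [[0, 0, 0], [0.001, 0, 0], 1]])

```text
time_s: 14.93
tool_pos: [552.0, -243.4, -29.4]
ee_rot: [[-0.015, 1.0, -0.004], [1.0, 0.015, 0.0], [0.001, -0.004, -1.0]]
force: [-5.3, -0.5, -1.4]
width: 20.7
```

send_rows(motion=[[[0, 0, 0], [-0.0005, -0.007, 0], 1], [[0, 0, 0], [-0.0003, -0.014, 0], 1], [[0, 0, 0], [-0.0002, -0.02, 0], 1], [[0, 0, 0], [-0.0001, -0.026, 0], 1], [[0, 0, 0], [0, -0.03, 0], 1], [[0, 0, 0], [0, -0.03, 0], 1], [[0, 0, 0], [0, -0.03, 0], 1]])

```text
time_s: 15.52
tool_pos: [552.7, -274.7, -29.9]
ee_rot: [[-0.014, 1.0, -0.002], [1.0, 0.014, -0.001], [-0.001, -0.002, -1.0]]
force: [-4.7, -0.6, -6.4]
width: 20.8
```

send_rows(motion=[[[0, 0, 0], [0, -0.002, 0], 1], [[0, 0, 0], [0.0001, -0.004, 0], 1], [[0, 0, 0], [0.0001, -0.006, 0], 1], [[0, 0, 0], [0.0001, -0.006, 0], 1], [[0, 0, 0], [0.0001, -0.006, 0], 1]])

```text
time_s: 15.93
tool_pos: [552.7, -279.3, -29.9]
ee_rot: [[-0.015, 1.0, -0.002], [1.0, 0.015, 0.001], [0.001, -0.002, -1.0]]
force: [-4.8, 1.7, -4.2]
width: 20.7
```

Sliding cleanly along the bar with about 5 N on it. Now I'll close in on the tube in small steps.

send_rows(motion=[[[0, 0, 0], [0, -0.001, 0], 1], [[0, 0, 0], [0, -0.002, 0], 1], [[0, 0, 0], [0, -0.003, 0], 1], [[0, 0, 0], [0, -0.003, 0], 1]])

```text
time_s: 16.27
tool_pos: [552.8, -282.0, -29.9]
ee_rot: [[-0.015, 1.0, -0.002], [1.0, 0.015, 0.001], [0.002, -0.002, -1.0]]
force: [-5.1, 2.5, -4.3]
width: 20.5
```

send_rows(motion=[[[0, 0, 0], [0, -0.001, 0], 1], [[0, 0, 0], [0, -0.0015, 0], 1], [[0, 0, 0], [0, -0.0015, 0], 1]])

```text
time_s: 16.52
tool_pos: [552.8, -283.4, -29.9]
ee_rot: [[-0.015, 1.0, -0.002], [1.0, 0.015, 0.002], [0.002, -0.002, -1.0]]
force: [-4.9, 2.6, -4.5]
width: 20.4
```

send_rows(motion=[[[0, 0, 0], [0, -0.001, 0], 1], [[0, 0, 0], [0, -0.0015, 0], 1], [[0, 0, 0], [0, -0.0015, 0], 1]])

```text
time_s: 16.77
tool_pos: [552.8, -284.9, -29.9]
ee_rot: [[-0.015, 1.0, -0.002], [1.0, 0.015, 0.002], [0.002, -0.002, -1.0]]
force: [-5.2, 1.5, -4.7]
width: 20.4
```

send_rows(motion=[[[0, 0, 0], [0, -0.001, 0], 1], [[0, 0, 0], [0, -0.0015, 0], 1], [[0, 0, 0], [0, -0.0015, 0], 1]])

```text
time_s: 17.02
tool_pos: [552.8, -285.5, -29.9]
ee_rot: [[-0.015, 1.0, -0.003], [1.0, 0.015, 0.003], [0.003, -0.002, -1.0]]
force: [-5.6, 4.5, -3.4]
width: 20.2
```

send_rows(motion=[[[0, 0, 0], [0, -0.001, 0], 1], [[0, 0, 0], [0, -0.001, 0], 1], [[0, 0, 0], [0, -0.001, 0], 1]])

```text
time_s: 17.27
tool_pos: [552.8, -285.4, -29.9]
ee_rot: [[-0.015, 1.0, -0.003], [1.0, 0.015, 0.005], [0.005, -0.003, -1.0]]
force: [-6.4, 7.3, -2.2]
width: 20.8
```

send_rows(motion=[[[0, 0, 0], [0, -0.001, 0], 1], [[0, 0, 0], [0, -0.001, 0], 1], [[0, 0, 0], [0, -0.001, 0], 1]])

```text
time_s: 17.52
tool_pos: [552.8, -285.4, -29.9]
ee_rot: [[-0.015, 1.0, -0.003], [1.0, 0.015, 0.007], [0.007, -0.003, -1.0]]
force: [-5.5, 9.8, -1.8]
width: 20.5
```

send_rows(motion=[[[0, 0, 0], [0.001, -0.0003, 0], 1], [[0, 0, 0], [0.001, -0.0003, 0], 1], [[0, 0, 0], [0.001, -0.0003, 0], 1], [[0, 0, 0], [0.001, -0.0003, 0], 1], [[0, 0, 0], [0.001, -0.0003, 0], 1]])

```text
time_s: 17.93
tool_pos: [552.7, -285.3, -29.9]
ee_rot: [[-0.015, 1.0, -0.005], [1.0, 0.016, 0.007], [0.007, -0.005, -1.0]]
force: [-8.4, 9.4, -0.2]
width: 20.4
```

```bash
python3 look.py w6.png 3
python3 - <<'E'
from h import *
p=get_image("side");save(p,"s6.png",crop=(220,90,400,225),s=4)
E
```

```text
17.9833 [ 552.7 -285.3  -29.9] [-7.8 10.3  0.2] [ 1.6  1.4 -0.2]
orange (6252, [[540.5999755859375, -245.1999969482422], [541.5999755859375, -305.0], [563.2999877929688, -304.70001220703125], [562.2999877929688, -244.8000030517578]])
orange (536, [[540.9000244140625, -236.1999969482422], [541.0, -241.5], [561.2000122070312, -241.10000610351562], [561.0999755859375, -235.89999389648438]])
bevel_stock 0.63 [ 550.5 -286.6]
```

View pics/s6.png

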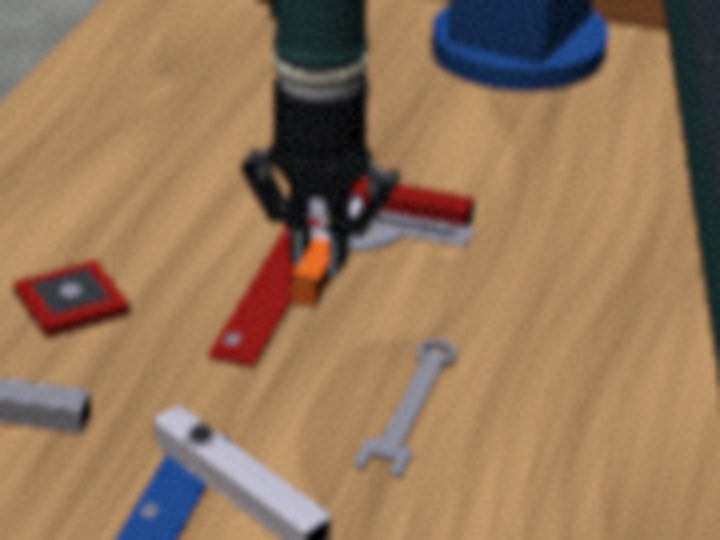

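send_rows(motion=[[[0, 0, 0], [-0.001, 0.001, 0], 1], [[0, 0, 0], [-0.0022, 0.0025, 0], 1], [[0, 0, 0], [-0.0022, 0.0025, -0.002], 1], [[0, 0, 0], [-0.0022, 0.0025, -0.003], 1], [[0, 0, 0], [-0.0022, 0.0025, -0.003], 1]])

```text
time_s: 18.65
tool_pos: [552.9, -285.5, -31.1]
ee_rot: [[-0.015, 1.0, 0.0], [1.0, 0.015, 0.002], [0.002, 0.0, -1.0]]
force: [-5.8, 6.6, 0.5]
width: 20.6
```

send_rows(motion=[[[0, 0, 0], [0, 0, 0], 0], [[0, 0, 0], [0, 0, 0], 0], [[0, 0, 0], [0, 0, 0], 0], [[0, 0, 0], [0, 0, 0], 0], [[0, 0, 0], [0, 0, 0], 0], [[0, 0, 0], [0, 0, 0.03], 0], [[0, 0, 0], [0, 0, 0.065], 0.5], [[0, 0, 0], [0, 0, 0.095], 1], [[0, 0, 0], [0, 0, 0.095], 1], [[0, 0, 0], [0, 0, 0.095], 1]])

```text
time_s: 19.48
tool_pos: [554.9, -288.3, 66.7]
ee_rot: [[-0.015, 1.0, 0.007], [1.0, 0.015, -0.004], [-0.004, 0.007, -1.0]]
force: [-0.1, 0.3, -0.9]
width: 38.8
```

```bash
python3 look.py w7.png 0
python3 - <<'E'
from h import *
p=get_image("wrist")
for n in("sample_bar","sample_tube"):
    for d in cut_out(p,n)[:1]: print(n,d["p"],rect(p,d["mask"],6).round(1).tolist())
E
```

```text
19.5333 [ 553.4 -287.3   64.1] [-0.8 -0.  -0.3] [ 0.  -0.  -0.1]
orange (2447, [[539.5999755859375, -244.6999969482422], [541.0999755859375, -306.70001220703125], [564.0999755859375, -306.20001220703125], [562.5999755859375, -244.10000610351562]])
bevel_stock 0.58 [ 550.7 -290.1]
bevel_pivot 0.75 [ 551.2 -374.1]
bevel_lever_end 0.72 [ 551.6 -350.2]
sample_bar 0.66 [[558.4000244140625, -149.3000030517578], [562.2000122070312, -362.79998779296875], [603.7999877929688, -362.0], [600.0, -148.60000610351562]]
sample_tube 0.71 [[545.2999877929688, -403.8999938964844], [545.7000122070312, -425.6000061035156], [557.5999755859375, -425.3999938964844], [557.2000122070312, -403.6000061035156]]
```

View pics/w7.png

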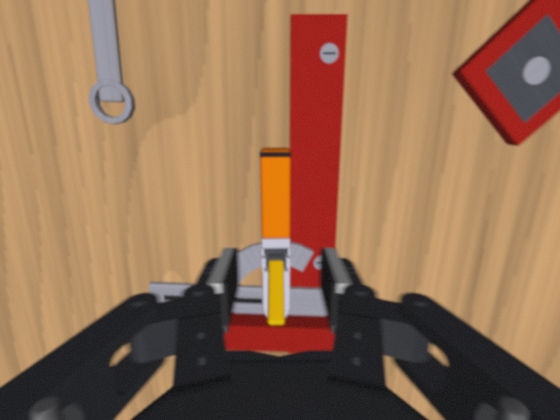

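send_rows(motion=[[[0, 0, 0], [0.001, -0.03, 0], 1], [[0, 0, 0], [0.001, -0.055, 0], 1], [[0, 0, 0], [0.001, -0.055, -0.015], 1], [[0, 0, 0], [0.001, -0.055, -0.027], 1], [[0, 0, 0], [0.001, -0.055, -0.027], 1], [[0, 0, 0], [0.001, -0.055, -0.027], 1], [[0, 0, 0], [0.001, -0.055, -0.027], 1]])

```text
time_s: 20.47
tool_pos: [553.7, -340.9, 35.6]
ee_rot: [[-0.016, 1.0, -0.0], [1.0, 0.016, 0.001], [0.001, -0.0, -1.0]]
force: [0.3, -0.3, 0.9]
width: -0.2
```

send_rows(motion=[[[0, 0, 0], [0, 0, -0.003], 1], [[0, 0, 0], [0, 0, -0.006], 1], [[0, 0, 0], [0, 0, -0.009], 1], [[0, 0, 0], [0, 0, -0.009], 1], [[0, 0, 0], [0, 0, -0.009], 1]])

```text
time_s: 20.88
tool_pos: [553.6, -341.5, 26.7]
ee_rot: [[-0.015, 1.0, -0.0], [1.0, 0.015, 0.0], [0.0, -0.0, -1.0]]
force: [-0.5, 0.1, -0.3]
width: -0.1
```

send_rows(motion=[[[0, 0, 0], [0, -0.002, -0.003], 1], [[0, 0, 0], [0, -0.004, -0.006], 1], [[0, 0, 0], [0, -0.006, -0.009], 1], [[0, 0, 0], [0, -0.006, -0.009], 1]])

```text
time_s: 21.22
tool_pos: [553.5, -348.2, 17.3]
ee_rot: [[-0.014, 1.0, 0.0], [1.0, 0.014, -0.0], [-0.0, 0.0, -1.0]]
force: [0.5, -0.2, 0.7]
width: -0.1
```

send_rows(motion=[[[0, 0, 0], [0, -0.0015, -0.003], 1], [[0, 0, 0], [0, -0.003, -0.006], 1], [[0, 0, 0], [0, -0.004, -0.009], 1], [[0, 0, 0], [0, -0.004, -0.009], 1]])

```text
time_s: 21.55
tool_pos: [553.6, -352.2, 8.4]
ee_rot: [[-0.015, 1.0, 0.0], [1.0, 0.015, -0.0], [-0.0, 0.0, -1.0]]
force: [0.2, 0.2, 0.7]
width: 0.2
```

send_rows(motion=[[[0, 0, 0], [0, -0.001, -0.003], 1], [[0, 0, 0], [0, -0.002, -0.006], 1], [[0, 0, 0], [0, -0.003, -0.009], 1], [[0, 0, 0], [0, -0.003, -0.009], 1]])

```text
time_s: 21.88
tool_pos: [553.5, -354.9, -0.9]
ee_rot: [[-0.015, 1.0, -0.0], [1.0, 0.015, 0.0], [0.0, -0.0, -1.0]]
force: [0.1, -0.7, 0.9]
width: 0.0
```

send_rows(motion=[[[0, 0, 0], [0, -0.0015, -0.002], 1], [[0, 0, 0], [0, -0.003, -0.005], 1], [[0, 0, 0], [0, -0.003, -0.005], 1]])

```text
time_s: 22.13
tool_pos: [553.2, -356.9, -6.7]
ee_rot: [[-0.015, 1.0, -0.001], [1.0, 0.015, 0.002], [0.002, -0.001, -1.0]]
force: [1.2, 0.1, -0.0]
width: 0.1
```

send_rows(motion=[[[0, 0, 0], [0, -0.001, -0.001], 1], [[0, 0, 0], [0, -0.002, -0.002], 1], [[0, 0, 0], [0, -0.002, -0.002], 1]])

```text
time_s: 22.38
tool_pos: [553.6, -359.2, -7.1]
ee_rot: [[-0.015, 1.0, -0.0], [1.0, 0.015, 0.001], [0.001, -0.0, -1.0]]
force: [-0.6, 1.4, 2.6]
width: 0.3
```

Run:
```python
from h import *
np.set_printoptions(precision=1,suppress=True)
for c in("wrist","side"):
    p=get_image(c)
    for z in (28,61):
        for d in landmark_of(p,"bevel_lever_end")[:3]: print(c,z,round(d["p"],2),ray(p,d["at"],z)[:2],np.array(d["at"])*[560,420])
    for k in colour(p,(22,180,120),(32,255,255),32,5): print("yellow",k)
```

```text
yellow (910, [[547.0999755859375, -328.70001220703125], [547.4000244140625, -350.29998779296875], [558.0, -350.1000061035156], [557.7000122070312, -328.5]])
side 28 0.61 [314.7 469.2] [294.8 375.5]
side 28 0.5 [218.7 256. ] [366.1 303.5]
side 28 0.4 [ 552.9 -366.6] [306.4 140.4]
side 61 0.61 [308.9 486.5] [294.8 375.5]
side 61 0.5 [216.9 282.3] [366.1 303.5]
side 61 0.4 [ 537.1 -314.1] [306.4 140.4]
yellow (32, [[217.6999969482422, 268.1000061035156], [222.39999389648438, 267.29998779296875], [229.10000610351562, 307.3999938964844], [224.39999389648438, 308.1000061035156]])
```

send_rows(motion=[[[0, 0, 0], [0, -0.001, -0.001], 1], [[0, 0, 0], [0, -0.002, -0.0015], 1], [[0, 0, 0], [0, -0.002, -0.0015], 1], [[0, 0, 0], [0, -0.002, -0.0015], 1]])

```text
time_s: 23.02
tool_pos: [554.1, -361.0, -7.3]
ee_rot: [[-0.015, 1.0, 0.001], [1.0, 0.015, 0.001], [0.001, 0.001, -1.0]]
force: [-1.1, 5.2, 7.6]
width: -0.2
```

send_rows(motion=[[[0, 0, 0], [0, 0, -0.001], 1], [[0, 0, 0], [0, 0, -0.0015], 1], [[0, 0, 0], [0, 0, -0.0015], 1], [[0, 0, 0], [0, 0, -0.0015], 1]])

```text
time_s: 23.35
tool_pos: [554.2, -361.0, -7.4]
ee_rot: [[-0.015, 1.0, 0.001], [1.0, 0.015, 0.001], [0.001, 0.001, -1.0]]
force: [-3.7, 6.8, 12.2]
width: -0.1
```

send_rows(motion=[[[0, 0, 0], [0, 0, 0.02], 1], [[0, 0, 0], [0, 0.02, 0.055], 0], [[0, 0, 0], [-0.001, 0.05, 0.075], 0], [[0, 0, 0], [-0.001, 0.075, 0.075], 0], [[0, 0, 0], [-0.001, 0.075, 0.075], 0], [[0, 0, 0], [-0.001, 0.075, 0.075], 0], [[0, 0, 0], [-0.001, 0.075, 0.075], 0], [[0, 0, 0], [-0.001, 0.075, 0.075], 0]])

```text
time_s: 24.02
tool_pos: [551.9, -287.7, 63.5]
ee_rot: [[-0.014, 1.0, -0.002], [1.0, 0.014, 0.0], [0.0, -0.002, -1.0]]
force: [-0.7, -0.4, 0.1]
width: 83.3
```

```bash
python3 look.py w8.png 0
python3 - <<'E'
from h import *
p=get_image("wrist")
for k in colour(p,(22,180,120),(32,255,255),32,5): print("yellow",k)
for n in("sample_bar","sample_tube"):
    for d in cut_out(p,n)[:1]: print(n,d["p"],rect(p,d["mask"],6).round(1).tolist())
E
```

```text
24.0667 [ 552.  -287.7   63.5] [-0.4 -0.7 -0.2] [-0.  0.  0.]
orange (2517, [[540.5, -245.39999389648438], [541.0999755859375, -306.70001220703125], [563.7000122070312, -306.5], [563.0, -245.1999969482422]])
bevel_stock 0.92 [ 551.6 -290.4]
bevel_pivot 0.59 [ 551.3 -370.9]
bevel_pivot 0.42 [ 553.2 -377.9]
bevel_blade_edge 0.85 [ 491.  -384.8]
bevel_lever_end 0.94 [ 552.  -344.8]
yellow (670, [[547.0, -328.0], [547.9000244140625, -373.20001220703125], [557.7999877929688, -373.0], [556.9000244140625, -327.79998779296875]])
sample_bar 0.63 [[558.5999755859375, -149.1999969482422], [564.2999877929688, -363.70001220703125], [605.0999755859375, -362.6000061035156], [599.5, -148.10000610351562]]
sample_tube 0.8 [[453.79998779296875, -432.6000061035156], [620.9000244140625, -432.70001220703125], [620.9000244140625, -388.1000061035156], [453.8999938964844, -387.8999938964844]]
```

View pics/w8.png

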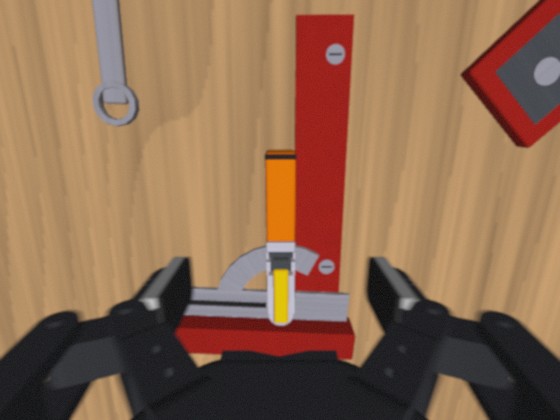

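send_rows(motion=[[[0, 0, 0], [0, 0, -0.04], 0], [[0, 0, 0], [0, 0, -0.075], 0], [[0, 0, 0], [0, 0, -0.097], 0], [[0, 0, 0], [0, 0, -0.097], 0], [[0, 0, 0], [0, 0, -0.097], 0], [[0, 0, 0], [0, 0, -0.097], 1], [[0, 0, 0], [0, 0, -0.097], 1], [[0, 0, 0], [0, 0, -0.097], 1], [[0, 0, 0], [0, 0, -0.097], 1], [[0, 0, 0], [0, 0, -0.097], 1], [[0, 0, 0], [0, 0, -0.097], 1], [[0, 0, 0], [0, 0, -0.097], 1]])

```text
time_s: 25.42
tool_pos: [552.9, -287.1, -30.8]
ee_rot: [[-0.015, 1.0, 0.001], [1.0, 0.015, -0.001], [-0.001, 0.001, -1.0]]
force: [-2.6, 0.3, 6.2]
width: 20.8
```

send_rows(motion=[[[0, 0, 0], [-0.001, 0.002, 0.002], 1], [[0, 0, 0], [-0.004, 0.006, 0.004], 1], [[0, 0, 0], [-0.008, 0.015, 0.01], 1], [[0, 0, 0], [-0.01, 0.02, 0.04], 1], [[0, 0, 0], [-0.01, 0.02, 0.075], 1], [[0, 0, 0], [-0.01, 0.02, 0.09], 1], [[0, 0, 0], [-0.01, 0.02, 0.09], 1]])

```text
time_s: 26.0
tool_pos: [545.3, -267.4, 63.2]
ee_rot: [[-0.016, 1.0, 0.008], [1.0, 0.016, -0.004], [-0.005, 0.008, -1.0]]
force: [2.0, 0.3, -4.3]
width: 20.2
```

send_rows(motion=[[[0, 0, 0], [-0.002, 0.03, 0], 1], [[0, 0, 0], [-0.004, 0.07, 0], 1], [[0, 0, 0], [-0.006, 0.11, 0], 1], [[0, 0, 0], [-0.008, 0.15, 0], 1], [[0, 0, 0], [-0.011, 0.19, 0], 1], [[0, 0, 0], [-0.013, 0.23, 0], 1], [[0, 0, 0], [-0.015, 0.27, 0], 1], [[0, 0, 0], [-0.018, 0.31, 0], 1], [[0, 0, 0], [-0.02, 0.35, 0], 1], [[0, 0, 0], [-0.022, 0.39, 0], 1], [[0, 0, 0], [-0.024, 0.425, 0], 1], [[0, 0, 0], [-0.025, 0.45, 0], 1]])

```text
time_s: 27.0
tool_pos: [514.6, 186.6, 55.2]
ee_rot: [[-0.017, 1.0, -0.005], [1.0, 0.017, 0.001], [0.001, -0.005, -1.0]]
force: [0.3, -0.2, -5.1]
width: 20.5
```

send_rows(motion=[[[0, 0, 0], [0, 0.012, 0], 1], [[0, 0, 0], [0, 0.012, -0.01], 1], [[0, 0, 0], [0, 0.012, -0.04], 1], [[0, 0, 0], [0, 0.012, -0.07], 1], [[0, 0, 0], [0, 0.012, -0.087], 1], [[0, 0, 0], [0, 0.012, -0.087], 1], [[0, 0, 0], [0, 0.012, -0.087], 1], [[0, 0, 0], [0, 0.012, -0.087], 1]])

```text
time_s: 27.67
tool_pos: [516.7, 193.8, -30.6]
ee_rot: [[-0.014, 1.0, -0.002], [1.0, 0.014, -0.001], [-0.001, -0.002, -1.0]]
force: [-1.2, 0.3, -4.5]
width: 20.4
```

```bash
python3 look.py w9.png 3
python3 - <<'E'
from h import *
p=get_image("wrist")
for k in colour(p,(105,150,60),(125,255,255),6,1000): print("blue",k)
E
```

```text
27.7167 [517.  194.1 -30.2] [ 0.8  0.1 -5.2] [ 0.2 -0.   0. ]
orange (6365, [[504.20001220703125, 235.60000610351562], [505.20001220703125, 174.60000610351562], [526.2999877929688, 174.89999389648438], [525.4000244140625, 235.89999389648438]])
orange (548, [[504.8999938964844, 243.6999969482422], [505.0, 239.3000030517578], [524.9000244140625, 239.60000610351562], [524.9000244140625, 244.0]])
bevel_stock 0.9 [516.3 193.3]
blue (6802, [[539.2999877929688, 231.0], [540.2999877929688, 172.0], [579.0999755859375, 172.60000610351562], [578.2000122070312, 231.60000610351562]])
```

send_rows(motion=[[[0, 0, 0], [0.005, -0.005, 0], 1], [[0, 0, 0], [0.008, -0.01, 0], 1], [[0, 0, 0], [0.01, -0.01, 0], 1], [[0, 0, 0], [0.01, -0.01, 0], 1], [[0, 0, 0], [0.01, -0.01, 0], 1]])

```text
time_s: 28.38
tool_pos: [527.9, 185.1, -29.1]
ee_rot: [[-0.014, 1.0, 0.0], [1.0, 0.014, 0.0], [0.0, 0.0, -1.0]]
force: [0.6, -0.0, -4.6]
width: 20.8
```

send_rows(motion=[[[0, 0, 0], [0.001, 0, 0], 1], [[0, 0, 0], [0.002, 0, 0], 1], [[0, 0, 0], [0.002, 0, 0], 1]])

```text
time_s: 28.63
tool_pos: [529.8, 185.4, -29.1]
ee_rot: [[-0.015, 1.0, 0.0], [1.0, 0.015, 0.0], [0.0, 0.0, -1.0]]
force: [-0.1, -0.7, -4.5]
width: 20.7
```

send_rows(motion=[[[0, 0, 0], [0.001, 0, 0], 1], [[0, 0, 0], [0.0015, 0, 0], 1], [[0, 0, 0], [0.0015, 0, 0], 1]])

```text
time_s: 28.88
tool_pos: [530.5, 185.3, -29.4]
ee_rot: [[-0.015, 1.0, -0.001], [1.0, 0.015, -0.0], [-0.0, -0.001, -1.0]]
force: [-1.3, -0.4, -3.5]
width: 20.6
```

send_rows(motion=[[[0, 0, 0], [0.001, 0, 0], 1], [[0, 0, 0], [0.001, -0.008, 0], 1], [[0, 0, 0], [0.0013, -0.016, 0], 1], [[0, 0, 0], [0.0014, -0.024, 0], 1], [[0, 0, 0], [0.0015, -0.032, 0], 1], [[0, 0, 0], [0.0016, -0.04, 0], 1], [[0, 0, 0], [0.0018, -0.05, 0], 1], [[0, 0, 0], [0.0018, -0.05, 0], 1], [[0, 0, 0], [0.0018, -0.05, 0], 1]])

```text
time_s: 29.63
tool_pos: [531.4, 133.1, -29.9]
ee_rot: [[-0.014, 1.0, -0.003], [1.0, 0.014, -0.003], [-0.003, -0.003, -1.0]]
force: [-5.5, -3.8, -3.5]
width: 20.6
```

send_rows(motion=[[[0, 0, 0], [0.0001, -0.005, 0], 1], [[0, 0, 0], [0.0001, -0.01, 0], 1], [[0, 0, 0], [0.0002, -0.015, 0], 1], [[0, 0, 0], [0.0003, -0.02, 0], 1], [[0, 0, 0], [0.0003, -0.02, 0], 1], [[0, 0, 0], [0.0003, -0.02, 0], 1]])

```text
time_s: 30.13
tool_pos: [531.8, 114.4, -29.8]
ee_rot: [[-0.015, 1.0, -0.003], [1.0, 0.015, -0.001], [-0.001, -0.003, -1.0]]
force: [-5.8, 0.1, -3.8]
width: 20.6
```

send_rows(motion=[[[0, 0, 0], [0.0001, -0.003, 0], 1], [[0, 0, 0], [0.0001, -0.006, 0], 1], [[0, 0, 0], [0.0002, -0.009, 0], 1], [[0, 0, 0], [0.0002, -0.012, 0], 1], [[0, 0, 0], [0.0002, -0.012, 0], 1], [[0, 0, 0], [0.0002, -0.012, 0], 1]])

```text
time_s: 30.63
tool_pos: [532.0, 102.9, -29.8]
ee_rot: [[-0.015, 1.0, -0.003], [1.0, 0.015, -0.0], [-0.0, -0.003, -1.0]]
force: [-4.5, 0.7, -4.9]
width: 20.6
```

send_rows(motion=[[[0, 0, 0], [0, -0.001, 0], 1], [[0, 0, 0], [0, -0.002, 0], 1], [[0, 0, 0], [0, -0.003, 0], 1], [[0, 0, 0], [0, -0.003, 0], 1]])

```text
time_s: 30.97
tool_pos: [532.1, 100.3, -29.8]
ee_rot: [[-0.015, 1.0, -0.003], [1.0, 0.015, 0.001], [0.001, -0.003, -1.0]]
force: [-4.4, 1.6, -4.5]
width: 20.3
```

send_rows(motion=[[[0, 0, 0], [0, -0.001, 0], 1], [[0, 0, 0], [0, -0.002, 0], 1], [[0, 0, 0], [0, -0.002, 0], 1]])

```text
time_s: 31.22
tool_pos: [532.1, 98.4, -29.8]
ee_rot: [[-0.015, 1.0, -0.003], [1.0, 0.015, 0.0], [0.001, -0.003, -1.0]]
force: [-4.7, 2.4, -4.8]
width: 20.4
```

send_rows(motion=[[[0, 0, 0], [0, -0.001, 0], 1], [[0, 0, 0], [0, -0.0015, 0], 1], [[0, 0, 0], [0, -0.0015, 0], 1]])

```text
time_s: 31.47
tool_pos: [532.1, 96.9, -29.8]
ee_rot: [[-0.015, 1.0, -0.003], [1.0, 0.015, 0.001], [0.001, -0.003, -1.0]]
force: [-5.0, 1.8, -3.8]
width: 20.7
```

send_rows(motion=[[[0, 0, 0], [0, -0.001, 0], 1], [[0, 0, 0], [0, -0.0015, 0], 1], [[0, 0, 0], [0, -0.0015, 0], 1]])

```text
time_s: 31.72
tool_pos: [532.1, 95.4, -29.8]
ee_rot: [[-0.015, 1.0, -0.003], [1.0, 0.015, 0.001], [0.001, -0.003, -1.0]]
force: [-4.5, 2.5, -4.6]
width: 20.8
```

send_rows(motion=[[[0, 0, 0], [0, -0.001, 0], 1], [[0, 0, 0], [0, -0.0015, 0], 1], [[0, 0, 0], [0, -0.0015, 0], 1]])

```text
time_s: 31.97
tool_pos: [532.2, 93.9, -29.7]
ee_rot: [[-0.015, 1.0, -0.003], [1.0, 0.015, 0.001], [0.001, -0.003, -1.0]]
force: [-4.8, 2.2, -4.7]
width: 20.8
```

send_rows(motion=[[[0, 0, 0], [0, -0.001, 0], 1], [[0, 0, 0], [0, -0.0015, 0], 1], [[0, 0, 0], [0, -0.0015, 0], 1]])

```text
time_s: 32.22
tool_pos: [532.2, 92.7, -29.7]
ee_rot: [[-0.015, 1.0, -0.002], [1.0, 0.015, 0.001], [0.001, -0.002, -1.0]]
force: [-5.0, 3.5, -4.5]
width: 20.8
```

send_rows(motion=[[[0, 0, 0], [0, -0.001, 0], 1], [[0, 0, 0], [0, -0.0015, 0], 1], [[0, 0, 0], [0, -0.0015, 0], 1]])

```text
time_s: 32.47
tool_pos: [532.2, 92.8, -29.7]
ee_rot: [[-0.015, 1.0, -0.002], [1.0, 0.015, 0.004], [0.004, -0.002, -1.0]]
force: [-5.1, 6.5, -4.6]
width: 20.6
```

send_rows(motion=[[[0, 0, 0], [0, -0.001, 0], 1], [[0, 0, 0], [0, -0.001, 0], 1], [[0, 0, 0], [0, -0.001, 0], 1]])

```text
time_s: 32.72
tool_pos: [532.2, 92.7, -29.5]
ee_rot: [[-0.015, 1.0, -0.002], [1.0, 0.015, 0.006], [0.006, -0.002, -1.0]]
force: [-4.3, 9.4, -4.2]
width: 20.2
```

send_rows(motion=[[[0, 0, 0], [0.001, -0.0002, 0], 1], [[0, 0, 0], [0.001, -0.0002, 0], 1], [[0, 0, 0], [0.001, -0.0002, 0], 1], [[0, 0, 0], [0.001, -0.0002, 0], 1], [[0, 0, 0], [0.001, -0.0002, 0], 1]])

```text
time_s: 33.13
tool_pos: [532.1, 92.8, -29.6]
ee_rot: [[-0.015, 1.0, -0.004], [1.0, 0.015, 0.006], [0.006, -0.004, -1.0]]
force: [-7.0, 9.4, -1.8]
width: 20.1
```

```bash
cat > ang.py <<'E'
from h import *
def fit(p,label,z):
    d=cut_out(p,label)[0]; b=rect(p,d["mask"],z); e=np.roll(b,-1,0)-b; i=np.argmax((e**2).sum(1)); v=e[i]
    return round(d["p"],2),[round(float(np.sqrt((x**2).sum())),1) for x in e[:2]],round(float((np.arctan2(v[1],v[0])+np.pi/2)%np.pi-np.pi/2),4)
for c in("top","side","wrist"):
    p=get_image(c)
    for l in("sample_tube","jig_arm_face"):
        try: print(c,l,fit(p,l,31))
        except Exception as e: print(c,l,e)
print(sensors.observe()["force"])
E
python3 ang.py
```

```text
top sample_tube (0.7, [163.4, 35.2], -0.0302)
top jig_arm_face (0.69, [165.6, 29.3], -0.0341)
side sample_tube (0.68, [74.0, 59.9], -0.0433)
side jig_arm_face (0.62, [111.2, 45.8], -0.0132)
wrist sample_tube (0.57, [3.7, 11.0], 1.5643)
wrist jig_arm_face (0.32, [13.1, 3.7], -1.5358)
[-7.60064068  9.35699721 -2.90115202]
```

send_rows(motion=[[[0, 0, 0], [-0.001, 0.001, 0], 1], [[0, 0, 0], [-0.0022, 0.0028, 0], 1], [[0, 0, 0], [-0.0022, 0.0028, -0.002], 1], [[0, 0, 0], [-0.0022, 0.0028, -0.003], 1], [[0, 0, 0], [-0.0022, 0.0028, -0.003], 1]])

```text
time_s: 34.0
tool_pos: [532.3, 92.6, -32.1]
ee_rot: [[-0.015, 1.0, 0.0], [1.0, 0.015, 0.001], [0.001, 0.0, -1.0]]
force: [-3.8, 3.5, -3.6]
width: 20.7
```

send_rows(motion=[[[0, 0, 0], [0, 0, 0], 0], [[0, 0, 0], [0, 0, 0], 0], [[0, 0, 0], [0, 0, 0], 0], [[0, 0, 0], [0, 0, 0], 0], [[0, 0, 0], [0, 0, 0], 0], [[0, 0, 0], [0, 0, 0.03], 0], [[0, 0, 0], [0, 0, 0.07], 0], [[0, 0, 0], [0, 0.02, 0.11], 0], [[0, 0, 0], [0, 0.04, 0.15], 0], [[0, 0, 0], [0, 0.04, 0.15], 0], [[0, 0, 0], [0, 0.04, 0.15], 0], [[0, 0, 0], [0, 0.04, 0.15], 0]])

```text
time_s: 35.0
tool_pos: [532.5, 132.3, 118.0]
ee_rot: [[-0.015, 1.0, 0.001], [1.0, 0.015, -0.0], [-0.0, 0.001, -1.0]]
force: [-0.1, 0.1, -1.0]
width: 85.1
```

```bash
python3 ang.py; python3 look.py w10.png 0
python3 - <<'E'
from h import *
p=get_image("wrist")
for k in colour(p,(22,180,120),(32,255,255),32,5): print("yellow",k)
for k in colour(p,(105,150,60),(125,255,255),6,1000): print("blue",k)
E
```

```text
top sample_tube (0.72, [25.0, 109.3], 0.0964)
top jig_arm_face (0.72, [162.4, 19.8], -0.0345)
side sample_tube (0.81, [172.5, 62.6], -0.0433)
side jig_arm_face (0.94, [170.9, 49.1], -0.0275)
wrist sample_tube list index out of range
wrist jig_arm_face (0.61, [164.7, 40.9], -0.0108)
[ 0.4036586   0.11733616 -0.71850557]
35.5 [532.1 132.1 117.4] [-0.2  0.9  1.1] [ 0.1  0.  -0. ]
orange (1359, [[519.9000244140625, 133.89999389648438], [520.7999877929688, 73.5], [540.9000244140625, 73.80000305175781], [540.0, 134.1999969482422]])
bevel_stock 0.71 [529.4  89.6]
bevel_stock 0.66 [533.    5.4]
bevel_pivot 0.92 [532.9   8.6]
bevel_blade_edge 0.65 [472.8  -2.4]
bevel_lever_end 0.69 [531.8  34.2]
yellow (403, [[527.0999755859375, 51.099998474121094], [527.7999877929688, 6.099999904632568], [536.7999877929688, 6.199999809265137], [536.0999755859375, 51.20000076293945]])
blue (7197, [[540.5, 228.8000030517578], [544.0999755859375, 18.5], [581.4000244140625, 19.100000381469727], [577.7999877929688, 229.5]])
```

View pics/w10.png

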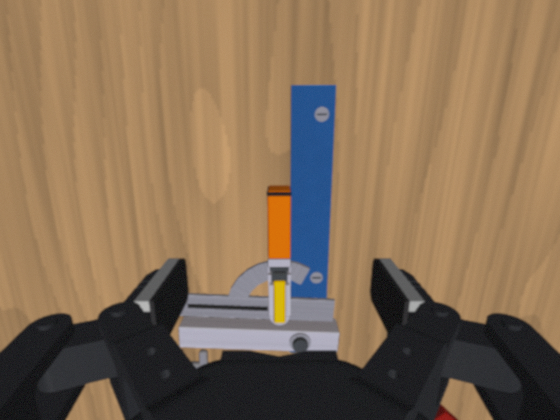

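send_rows(motion=[[[0, 0, 0], [-0.03, 0.02, 0.03], 0], [[0, 0, 0], [-0.06, 0.04, 0.06], 0], [[0, 0, 0], [-0.1, 0.07, 0.08], 0], [[0, 0, 0], [-0.13, 0.1, 0.1], 0], [[0, 0, 0], [-0.16, 0.12, 0.1], 0], [[0, 0, 0], [-0.19, 0.14, 0.1], 0], [[0, 0, 0], [-0.19, 0.14, 0.1], 0], [[0, 0, 0], [-0.19, 0.14, 0.1], 0], [[0, 0, 0], [-0.19, 0.14, 0.1], 0]])

```text
time_s: 36.5
tool_pos: [342.0, 272.7, 218.3]
ee_rot: [[-0.017, 1.0, 0.002], [1.0, 0.017, 0.0], [0.0, 0.002, -1.0]]
force: [0.7, -0.4, -0.1]
width: 85.3
```

```bash
python3 ang.py
python3 - <<'E'
from h import *
p=get_image("top")
# red blobs and bar yaw for comparison; tube long edges by line fit of the mask's +y and -y borders
for l in("sample_tube","jig_arm_face"):
    d=cut_out(p,l)[0]; m=d["mask"]; rows=np.where(m.any(1))[0]; rows=rows[3:-3]
    for nm,f in(("left",np.min),("right",np.max)):
        w=np.array([ray(p,((f(np.where(m[r])[0]))/560,r/420),31)[:2] for r in rows],np.float32)
        v=cv2.fitLine(w,cv2.DIST_HUBER,0,.01,.01).ravel(); print(l,nm,len(rows),np.arctan(v[1]/v[0]).round(4))
print(sensors.observe()["time_s"])
E
```

```text
top sample_tube (0.88, [156.7, 28.6], -0.0242)
top jig_arm_face (0.75, [165.6, 29.5], -0.0341)
side sample_tube list index out of range
side jig_arm_face (0.58, [46.7, 97.7], 0.0473)
wrist sample_tube list index out of range
wrist jig_arm_face (0.61, [41.0, 17.2], -0.1552)
[ 0.16491612 -0.76058684  0.62657687]
sample_tube left 44 -0.0386
sample_tube right 44 -0.0312
jig_arm_face left 45 -0.0345
jig_arm_face right 45 -0.0049
37.1
```

```bash
python3 -c "
from cell import ticket
print(ticket.hand_in())"
```

```text
the job is handed in; nothing more can be done
None
```

The bevel took the sample's corner angle, was locked there, and the jig arm now lies flush along its blade. I handed the job in at about 37 s of the 72 s allowed; it reports no verdict.

**What I did**
- **Grasp:** My first grasp closed on air. The camera views showed the fingertips well above the reported TCP, so I touched them to the top of the stock. That put the real tips about 39 mm behind the reported TCP, and I used that offset from then on.
- **Sample corner:** I pressed the bevel home with about 8 N on the bar and 10 N on the tube, then set it down.
- **Locking:** I pushed the lever flat with up to about 12 N on the fingers.
- **Jig corner:** I pressed the locked bevel home with about 7 N on the bar and 9.5 N on the arm, to a hard stop. Then I laid it on the bench, opened the gripper and backed away. No force reading came near 25 N.

**Last checks**
- **Bevel:** In the last wrist picture it lies against the bar and the arm with its lever flat. The lever's visible length is about 45 mm, as expected when it is down.
- **Angle:** The clear top view gives the arm's yaw as about −0.034 rad and the tube's as −0.024 to −0.039 rad, which agrees within the 0.03 rad limit.
- **Where checks disagreed:** One line fit, along the arm's right-hand edge, gave −0.005 rad. The last side and wrist fits of the arm saw only part of it, so I did not count them.
- **Not checked:** I did not re-measure the bystanders. My path kept clear of them.

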